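# Close and lock a pipette tip box in its stand

### The arm

A 6-joint arm with a two-finger parallel gripper is mounted at the origin on a cart in front of the work surface, level with it; the furniture and walls round the work are solid. World frame = base frame: x ahead of the robot, y to its left, z up, the work surface at z = 0. Lengths are in m, angles in rad, forces in N, time in s.
With the tool pointing down it reaches from about 0.275 to 0.825 m from the base axis. Payload 4.9 kg.
Tool frame: the origin (TCP) lies midway between the tips of the shut fingers; the grasp point (between the pads) lies 19 mm behind it; z points along the fingers, y is the line along which they close (so a half turn about z gives the same grasp; the last joint's range is limited). The gripper opens to 85 mm and grips with 20 to 120 N. Pads are 22 mm wide; open, the fingers measure 114 mm over their backs; the gripper's body (76 mm by 85 mm) begins 54 mm behind the grasp point. The pads swing forward as they close: fully open they stand 13 mm farther back than shut.
Start: joints at [1.169, 0.326, -0.193, 1.052, 0, 1.437], TCP at [0.146, 0.53, 0.231] pointing down, gripper open.
Joint ranges: [-2.65, 2.65], [-0.97, 1.79], [-1.3, 1.35], [-1.93, 2.1], [-1.47, 1.37], [-3.14, 3.14]. Speed limits (rad/s): [2.57, 2.57, 3.14, 3.14, 3.14, 3.14].

### API

Orientations are given as a unit quaternion [x, y, z, w].
In Python, from workcell import arm gives the robot as it stands.
- The arm moves only by the tool jog_arm, never from a script. Its argument "deltas" is one flat list of numbers, 7 for each row, row after row: the shift along the tool's x, y, z in mm, then the turn, a rotation vector about the tool's x, y, z in degrees, then the closure, from 0 (fully open) to 1 (shut). In form: [x, y, z, rx, ry, rz, hand, x, y, z, rx, ry, rz, hand, ...]. A call has 1 to 10 rows; each row shifts and turns the commanded pose from where the row before left it, along the tool's axes as they then stand; what a row does not reach is not made up. A row lasts 1/8 s, in which the tool goes at most 62.5 mm and 10.7 degrees, less where a joint would pass 70% of its speed; a pose out of reach is approached as far as the arm can. A call is refused whole if a number of a shift passes 62.5 or a number of a turn 10.7, either way. A call with a gripper value outside its range is refused whole. The fingers move at their own pace and stop on an object; "squeeze" is the grip in N (left out, the last holds). Time passes only in rows, so rows that do not move let the fingers close. It gives the time, the measured TCP pose, the force, the opening and the grip force at its end, in the units of the state.
- arm.get_state(): the state, without advancing time (a new reading comes with each control period).
- arm.snapshot(name): name is "scene" or "top" or "wrist"; returns a dict with "color" (384x512x3 uint8, blue, green, red), "range_z" (384x512 float32, m along the optical axis (not along the pixel's ray), 0 where there is no reading), "mtx" (3x3 intrinsics, pixels), "dist_coeffs" ([k1, k2, p1, p2, k3] as OpenCV has them; the pictures are not rectified), "extrinsics" (4x4, takes a point from camera to world coordinates). Camera axes: x right, y down, z forward; pixel columns grow to the right and rows downward; lengths in m; the calibration is good to about 2 mm. A picture is of the moment at which its call begins.
- arm.close_job(): hands the job in; it is judged then, once.
Trained networks look in the newest picture that a camera, given by its name, has taken for a name from the list of things; names that differ only in an ending like _2 or _b are one class to them, and where a whole thing is asked for, a point or a joint stands for the part that bears it (a point fixed in the world has none). Each returns a list of dicts, best first, with "score" (0 to 1); they miss things now and then, are a little off and sometimes report something else, mostly with a low value. They report only what shows in the picture. A call takes as long as a camera call.
- arm.find_in(camera, target): "position" ([row, column] in pixels, amid what is visible of it).
The state is a dict: "clock": time; "qpos": joint angles; "qd": joint speeds; "effort": joint torques, N m; "ee_pos": TCP position; "ee_rot": TCP orientation; "contact_force": force on the tool from outside, world axes, zero at the start; "moment": the same for the moment, N m; "gripper_width": opening from 0.0 (shut) to 1.0 (fully open); "grip_force": force on a finger pad.
Only numpy, scipy, OpenCV 4.12 (cv2) and the standard library are available. Lean on these libraries where they do the work, as an engineer would, in place of code of your own. Each camera call takes 0.05 s, during which the arm holds its last target. There are 200 camera calls.

### The job

The pipette tip box in the bench stand has been left open: with the fingertips push its thrown-back lid over from behind and down until it is fully shut, and only then push the catch at the front of the box along its rail until it stops over the lid's tab. Only push: do not lift, shove or tip the stand, and leave the things standing around it where they are. Finish with the hand clear.

Things in the scene. Friction and masses are not known exactly. Their poses are not given: they have to be found in the camera images.
- stand_mid (a point): Flat aluminium stand, 186 x 150 mm, loose, 1.6 to 2.4 kg, carrying a fixed clear tip box 90 x 122 mm (top at 95 mm above the worktop when shut). Point: on the base plate under the box's middle, 10 mm above the worktop; plate x -105 to +81, y +-75 mm. Axes: x from the front (catch side, to the robot's left) to the back (hinge side, to its right), y along the catch's rail, away from the robot, z up.
- lid_hinge (a point): Middle of the lid's hinge line (along y) at the back of the box, 63 mm above the worktop; axes as the stand's. Thrown back, the lid's outer face runs in this x-z plane from (29, -14) to its upper edge (65, 62) mm. A fingertip behind it, 50 mm above the hinge, pushed to x = -30 mm turns it to about 0.5 rad; then push down on it from above.
- lid_edge (a point): Middle of the lid's outer free edge, the top corner farthest from the hinge; it moves with the lid. The lid is a light clear shell, 84 mm from hinge to front, 122 mm wide, 30 mm deep; shut, its top is 32 mm above the hinge. Its tab, 30 mm wide, in the middle of the front, then lies 65 to 71 mm above the worktop, out to x = -45 mm from the stand's middle.
- catch_post (a point): Grey upright post of the sliding catch in front of the box: on its axis, 50 mm above the worktop; axes as the stand's. Post 18 mm (x) by 26 mm (y), 22 to 73 mm above the worktop, 70 mm in front of the stand's middle, 31 mm clear of the box. At its top a nose reaches 30 mm to +x (73 to 81 mm high). Rail: up to 24 mm high.
- tipbox_lid (a joint): Lid angle in rad: 0 shut, 1.9 to 2.0 thrown back (start). No spring: the light, stiff lid stays about where it is left, so it has to be pushed all the way down.
- catch (a joint): Position of the catch along its rail in m: 0 open (at the near end, 50 mm short of the tab), 0.050 fully home over the tab, against its stop. Grows towards the stand's +y; starts at 0 to 0.012. It has friction of about 1.2 N and stays where it is left.
- jar: White jar with a screw cap, 48 mm across and 87 mm tall, loose, in front of the stand (robot's left); origin at the centre of its underside. Leave alone.
- boats: Stack of square white weighing boats, 80 x 80 x 35 mm, loose, behind the hinge side of the stand (robot's right); origin at the centre of its underside. Leave alone.
- timer: Small bench timer with a sloping face, 70 x 78 x 34 mm, loose, in front of the stand (robot's left), nearer the robot; origin at the centre of its underside. Leave alone.

How it is judged:
By the outcome, as a careful person would: the job done as asked, in the order asked, and still so for the second after the job is handed in, with the robot touching nothing.
It also fails if it takes over 48 s, if anything falls off the work surface, if the arm or the gripper's body presses on something with over 40 N, if the wrist force passes 120 N, or if a joint passes its speed limit or range.

## Working session

There is one attempt and no reset: what is moved stays moved. The work goes in short steps, Python scripts to look and compute and a tool call to move; the robot and the scene stay as the last step left them, time stands still between calls to the robot, and variables do not carry over. Pictures are saved under pics/ and viewed, at most 10 in all, crops included, and the job is handed in when it is done.

Besides the shell and the picture viewer there is one more tool, called after "Emit:" as name(argument=value, ...) on one line, values as JSON. jog_arm: Moves the arm, as the interface text tells. Its arguments: {"type":"object","properties":{"deltas":{"type":"array"},"squeeze":{"type":"number"}},"required":["deltas"]}

```bash
mkdir -p pics; cat > h.py <<'E'
import numpy as np, cv2
from workcell import arm
def px2w(s,r,c,z=None):
    K=np.array(s["mtx"]);T=np.array(s["extrinsics"])
    u=cv2.undistortPoints(np.array([[[c,r]]],float),K,np.array(s["dist_coeffs"]))[0,0]
    d=np.array([u[0],u[1],1.])
    if z is None:
        p=s["range_z"][int(r)-2:int(r)+3,int(c)-2:int(c)+3];p=p[p>0]
        k=np.median(p) if len(p) else np.nan
    else:
        k=(z-T[2,3])/(T[:3,:3]@d)[2]
    return (T[:3,:3]@(d*k)+T[:3,3]).round(4)
E
python3 - <<'E'
from h import *
for n in("scene","top"):
    s=arm.snapshot(n);cv2.imwrite(f"pics/{n}0.png",cv2.resize(s["color"],(768,576)))
    print(n,np.array(s["extrinsics"]).round(3).tolist())
    for t,z in(("stand_mid",.01),("lid_hinge",.063),("lid_edge",None),("catch_post",.05),("jar",None),("boats",None),("timer",None)):
        for d in arm.find_in(n,t)[:2]:
            r,c=d["position"];print(t,round(d["score"],2),[round(r),round(c)],px2w(s,r,c),px2w(s,r,c,z) if z else "")
st=arm.get_state();print(st["ee_pos"],st["ee_rot"],st["clock"])
E
```

```text
scene [[0.844, -0.373, 0.385, 0.079], [-0.536, -0.603, 0.59, -0.536], [0.012, -0.705, -0.709, 0.855], [0.0, 0.0, 0.0, 1.0]]
stand_mid 0.68 [187, 257] [0.5259 0.1392 0.0666] [0.558  0.1878 0.01  ]
stand_mid 0.34 [174, 285] [0.567  0.0816 0.135 ] [0.6518 0.189  0.01  ]
lid_hinge 0.57 [186, 258] [0.5308 0.1408 0.0671] [0.5331 0.1443 0.063 ]
lid_edge 0.6 [176, 285] [0.5653 0.0777 0.1334] 
catch_post 0.67 [186, 223] [0.4631 0.2028 0.0498] [0.463  0.2026 0.05  ]
jar 0.8 [152, 217] [0.5144 0.3321 0.0493] 
boats 0.94 [232, 310] [ 0.5774 -0.0246  0.0196] 
timer 0.71 [178, 198] [0.4275 0.2816 0.0309] 
top [[0.022, -0.984, 0.176, 0.325], [-1.0, -0.024, -0.01, 0.128], [0.014, -0.176, -0.984, 1.015], [0.0, 0.0, 0.0, 1.0]]
stand_mid 0.55 [164, 229] [0.5484 0.1733 0.0601] [0.5602 0.1757 0.01  ]
lid_hinge 0.94 [165, 228] [0.5472 0.1757 0.0613] [0.5468 0.1756 0.063 ]
lid_edge 0.6 [139, 256] [0.6017 0.1193 0.0656] 
catch_post 0.93 [197, 211] [0.4764 0.2058 0.0813] [0.4815 0.2084 0.05  ]
jar 0.8 [176, 144] [0.5141 0.342  0.0866] 
boats 0.59 [156, 326] [ 0.5816 -0.0329  0.0192] 
timer 0.87 [221, 167] [0.4309 0.3005 0.0255] 
[0.14551628 0.5304115  0.23131101] [ 1.33480778e-01  9.91051402e-01  1.17860301e-05 -2.89088235e-06] 0.8
```

```bash
python3 - <<'E'
import cv2
a=cv2.imread("pics/scene0.png")[130:430,240:560];b=cv2.imread("pics/top0.png")[130:430,180:560]
cv2.imwrite("pics/a.png",cv2.hconcat([cv2.resize(a,(400,375)),cv2.resize(b,(400,316))[:] if 0 else cv2.resize(b,(400,375))]))
E
```

```text
(no output)
```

View pics/a.png

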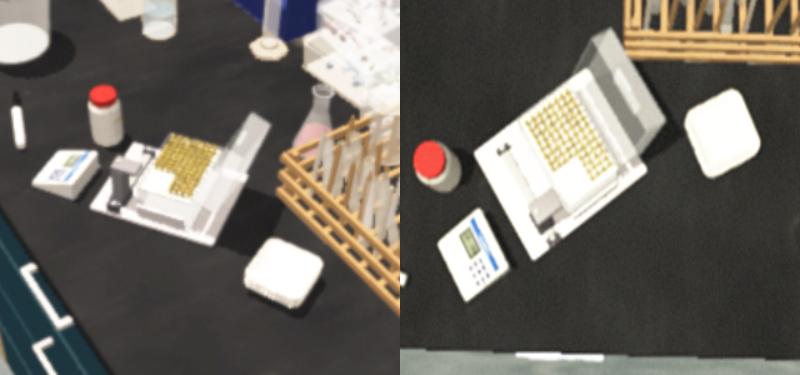

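View pics/top0.png

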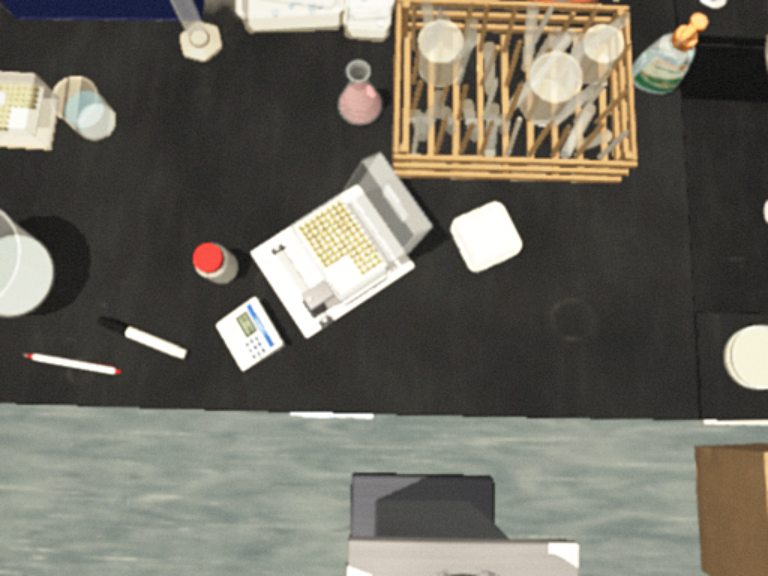

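The top view (768 px wide) shows the stand plate corners at about (252,252), (305,335) and (413,265). The lid is thrown back to upper right, with its edge from about (380,155) to (432,225). The catch post is at about (318,295), near the near end of the rail.

```bash
python3 - <<'E'
from h import *
s=arm.snapshot("top")
f=512/768
L,B,R=[px2w(s,v*f,u*f,.010) for u,v in((252,252),(305,335),(413,265))]
print(L,B,R,np.linalg.norm(L-B),np.linalg.norm(R-B),np.degrees(np.arctan2(*(R-B)[[1,0]])),np.degrees(np.arctan2(*(L-B)[[1,0]])))
# refine: white-ish mask / height map points in the region
D=s["range_z"];H,W=D.shape
vv,uu=np.mgrid[0:H,0:W]
u=cv2.undistortPoints(np.stack([uu,vv],-1).reshape(-1,1,2).astype(float),np.array(s["mtx"]),np.array(s["dist_coeffs"]))[:,0]
T=np.array(s["extrinsics"])
P=(np.c_[u,np.ones(len(u))]*D.reshape(-1,1))@T[:3,:3].T+T[:3,3]
P=P[(D.reshape(-1)>0)]
near=P[np.linalg.norm(P[:,:2]-[.54,.17],axis=1)<.17]
pl=near[(near[:,2]>.004)&(near[:,2]<.016)]
print(len(pl))
c=(L+R)/2;ax=np.radians(np.degrees(np.arctan2(*(R-B)[[1,0]])))
from scipy.optimize import minimize
for th in np.radians(np.arange(-46,-18,2)):
    X=np.array([np.cos(th),np.sin(th)]);Y=np.array([-X[1],X[0]])
    a=pl[:,:2]@X;b=pl[:,:2]@Y
    q=[np.percentile(a,1),np.percentile(a,99),np.percentile(b,1),np.percentile(b,99)]
    print(round(np.degrees(th)),np.round([q[1]-q[0],q[3]-q[2]],4),(X*(q[0]+.105)+Y*(q[2]+q[3])/2).round(4))
# edge of lid: high points beyond hinge
hi=near[(near[:,2]>.03)]
np.save("near.npy",near)
print(near[near[:,2]>.1].mean(0),near[:,2].max())
E
```

```text
[0.5485 0.3075 0.01  ] [0.4302 0.226  0.01  ] [0.5351 0.0747 0.01  ] 0.14365632600063247 0.18410784882779982 -55.265481459835875 34.56398441396465
2433
-46 [0.295  0.2897] [0.5146 0.1961]
-44 [0.2962 0.288 ] [0.5135 0.1958]
-42 [0.2969 0.2888] [0.5123 0.1953]
-40 [0.2971 0.2887] [0.5119 0.1948]
-38 [0.2982 0.2859] [0.5101 0.1945]
-36 [0.2976 0.2844] [0.51   0.1933]
-34 [0.297  0.2837] [0.5099 0.1921]
-32 [0.2969 0.2847] [0.5084 0.1901]
-30 [0.2967 0.285 ] [0.5077 0.1892]
-28 [0.2969 0.2857] [0.5067 0.1887]
-26 [0.2962 0.2867] [0.5059 0.1878]
-24 [0.2957 0.289 ] [0.5048 0.1863]
-22 [0.2963 0.2913] [0.5028 0.1852]
-20 [0.2962 0.2918] [0.5009 0.1837]
[0.60113185 0.10339907 0.13208587] 0.14875801194872917
```

```bash
python3 - <<'E'
from h import *
P=np.load("near.npy");th=np.radians(-55.3);X=np.array([np.cos(th),np.sin(th)]);Y=np.array([-X[1],X[0]])
m=np.array([.549,.181]);q=np.c_[(P[:,:2]-m)@X,(P[:,:2]-m)@Y,P[:,2]]*1000
def pr(n,s):
    print(n,len(s), 'x',np.percentile(s[:,0],[1,5,50,95,99]).round(),'y',np.percentile(s[:,1],[1,5,50,95,99]).round(),'z',np.percentile(s[:,2],[5,95]).round())
c=(abs(q[:,0])<110)&(abs(q[:,1])<90)
pr('plate',q[c&(q[:,2]>5)&(q[:,2]<15)])
pr('mid',q[c&(q[:,2]>52)&(q[:,2]<68)&(q[:,0]>-50)])
pr('hi',q[c&(q[:,2]>85)])
pr('nose',q[c&(q[:,2]>72)&(q[:,2]<88)&(q[:,0]<-20)])
# height profile along x for |y|<40
for x in range(-110,130,10):
    k=(abs(q[:,0]-x)<5)&(abs(q[:,1])<35);k2=(abs(q[:,0]-x)<5)&(abs(q[:,1]+46)<10)
    print(x,np.percentile(q[k,2],[10,50,90]).round() if k.any() else '',np.percentile(q[k2,2],[10,50,90]).round() if k2.any() else '')
for n in ("jar","boats","timer"):
    w={"jar":(.514,.342),"boats":(.5816,-.0329),"timer":(.431,.3005)}[n];d=np.array(w)-m;print(n,(d@X).round(3),(d@Y).round(3))
s=arm.snapshot("top")
# rack height, vicinity
for u,v in((405,160),(400,20),(440,40),(555,75),(360,70),(412,165)):print(u,v,px2w(s,v/1.5,u/1.5),((px2w(s,v/1.5,u/1.5)[:2]-m)@np.c_[X,Y]).round(3))
t=np.array([.146,.53])-m;print('tcp stand',t@X,t@Y)
E
```

```text
plate 1916 x [-105. -102.  -61.   61.   78.] y [-75. -73.  -5.  67.  72.] z [ 8. 14.]
mid 2780 x [-38. -34.  21.  77.  80.] y [-60. -55.  -3.  56.  59.] z [55. 67.]
hi 1052 x [  4.  71.  91. 108. 109.] y [-60. -60.  -2.  59.  60.] z [ 88. 142.]
nose 268 x [-78. -76. -59. -40. -25.] y [-57. -56. -44. -32.  34.] z [77. 85.]
-110 [-2.  1.  3.] [-2.  1.  3.]
-100 [ 8. 11. 13.] [ 8. 11. 13.]
-90 [ 9. 11. 13.] [ 9. 12. 14.]
-80 [ 9. 11. 18.] [10. 24. 82.]
-70 [17. 19. 22.] [80. 82. 84.]
-60 [ 9. 12. 19.] [24. 82. 85.]
-50 [ 8. 11. 14.] [10. 81. 84.]
-40 [ 9. 28. 63.] [11. 64. 83.]
-30 [57. 60. 70.] [56. 58. 60.]
-20 [57. 59. 70.] [56. 58. 60.]
-10 [57. 60. 70.] [56. 58. 61.]
0 [57. 60. 69.] [56. 58. 60.]
10 [57. 61. 71.] [58. 60. 71.]
20 [57. 63. 70.] [57. 61. 70.]
30 [57. 62. 71.] [57. 60. 70.]
40 [56. 60. 69.] [56. 59. 69.]
50 [11. 65. 68.] [11. 64. 68.]
60 [58. 61. 64.] [11. 61. 64.]
70 [54. 56. 59.] [11. 57. 60.]
80 [ 58.  71. 140.] [ 48.  66. 141.]
90 [ 80. 134. 144.] [  4. 133. 138.]
100 [129. 131. 134.] [  0. 131. 134.]
110 [126. 128. 130.] [ -1. 125. 129.]
120  [-1.  1.  4.]
jar -0.152 0.063
boats 0.194 -0.095
timer -0.165 -0.029
405 160 [0.6668 0.0917 0.0835] [0.14  0.046]
400 20 [0.8788 0.1022 0.0839] [0.253 0.226]
440 40 [0.8062 0.0513 0.1598] [0.253 0.138]
555 75 [ 0.7568 -0.0968  0.1695] [0.347 0.013]
360 70 [0.7913 0.1569 0.0989] [0.158 0.185]
412 165 [0.671  0.0804 0.0525] [0.152 0.043]
tcp stand -0.5163479182623576 -0.1326454948580225
```

The frame fits well: the plate edges come out at -105 to 80, and the catch post is at y≈-44. Next I turn to align with the stand, shut the fingers and travel high.

Emit:
jog_arm(deltas=[0,0,0,0,0,10,1,0,0,0,0,0,10,1,0,0,0,0,0,10,1,0,0,0,0,0,10,1,-50,10,0,0,0,0,1,-50,10,0,0,0,0,1,-50,10,0,0,0,0,1,-50,10,0,0,0,0,1,-50,10,0,0,0,0,1,-50,10,0,0,0,0,1], squeeze=40)

```text
clock: 2.15
ee_pos: [0.3666, 0.3166, 0.2315]
ee_rot: [0.464, 0.886, 0.0, 0.0]
contact_force: [0.4, -0.5, 0.4]
gripper_width: -0.003
grip_force: 0.0
```

Emit:
jog_arm(deltas=[-50,10,0,0,0,0,1,-50,10,0,0,0,0,1,-50,10,0,0,0,0,1,-50,10,0,0,0,0,1,-50,10,0,0,0,0,1,-50,10,0,0,0,0,1,-40,10,0,0,0,0,1,0,0,0,0,0,0,1,0,0,0,0,0,0,1])

```text
clock: 3.28
ee_pos: [0.6158, 0.0781, 0.2309]
ee_rot: [0.464, 0.886, -0.0, -0.001]
contact_force: [0.4, -0.6, -0.4]
gripper_width: -0.0
grip_force: 0.0
```

```bash
cat >> h.py <<'E'
th=np.radians(-55.3);X=np.array([np.cos(th),np.sin(th)]);Y=np.array([-X[1],X[0]]);M=np.array([.549,.181])
def st():
    s=arm.get_state();p=np.array(s["ee_pos"]);d=(p[:2]-M)*1000
    from scipy.spatial.transform import Rotation as R
    r=R.from_quat(s["ee_rot"]).as_matrix()
    print("t",round(s["clock"],2),"stand xyz",(d@X).round(1),(d@Y).round(1),(p[2]*1000).round(1),"F(stand)",np.round([np.dot(s["contact_force"][:2],X),np.dot(s["contact_force"][:2],Y),s["contact_force"][2]],1),"toolx deg",np.degrees(np.arctan2(r[1,0],r[0,0])).round(1),"w",round(s["gripper_width"],2))
E
python3 -c "
from h import *;st()"
```

```text
t 3.27 stand xyz 122.6 -3.7 230.9 F(stand) [ 0.7  0.  -0.4] toolx deg 124.7 w -0.0
```

Emit:
jog_arm(deltas=[-9,2,20,0,0,0,1,0,0,30,0,0,0,1,0,0,30,0,0,0,1,0,0,30,0,0,0,1,0,0,8,0,0,0,1,0,0,0,0,0,0,1])

```text
clock: 4.03
ee_pos: [0.6227, 0.0724, 0.1136]
ee_rot: [0.464, 0.886, -0.0, -0.0]
contact_force: [-0.1, -0.8, 0.1]
gripper_width: 0.001
grip_force: 0.0
```

```bash
python3 -c "
from h import *;st()
s=arm.snapshot('scene');cv2.imwrite('pics/b.png',cv2.resize(s['color'][80:300,150:400],(750,600)))"
```

```text
t 4.03 stand xyz 131.2 -1.3 113.6 F(stand) [ 0.6 -0.6  0.1] toolx deg 124.7 w 0.0
```

View pics/b.png

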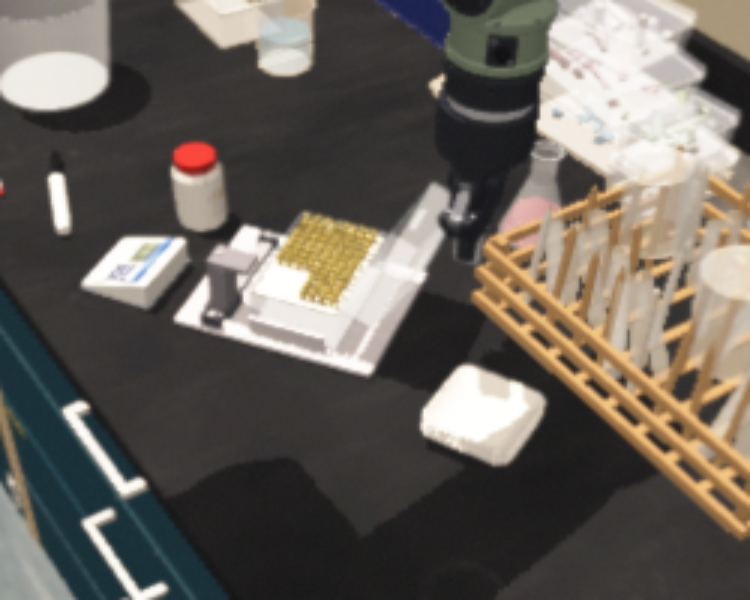

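The closed fingertips (about (465,250)) stand just behind the thrown-back lid (edge at about (435,190)). They are clear of the rack. Now I push forward.

Emit:
jog_arm(deltas=[12,0,0,0,0,0,1,12,0,0,0,0,0,1,12,0,0,0,0,0,1,12,0,0,0,0,0,1,12,0,0,0,0,0,1,12,0,0,0,0,0,1])

```text
clock: 4.82
ee_pos: [0.5824, 0.1314, 0.1139]
ee_rot: [0.464, 0.886, 0.0, 0.001]
contact_force: [0.9, -2.6, 5.9]
gripper_width: -0.003
grip_force: 2.7
```

Emit:
jog_arm(deltas=[12,0,0,0,0,0,1,12,0,0,0,0,0,1,10,0,0,0,0,0,1,10,0,0,0,0,0,1,0,0,0,0,0,0,1])

```text
clock: 5.45
ee_pos: [0.5562, 0.1679, 0.1129]
ee_rot: [0.464, 0.886, -0.0, -0.001]
contact_force: [-0.7, 0.2, -0.0]
gripper_width: 0.001
grip_force: 0.0
```

```bash
python3 -c "
from h import *;st()
s=arm.snapshot('scene');cv2.imwrite('pics/c.png',cv2.resize(s['color'][80:300,150:400],(750,600)))"
```

```text
t 5.45 stand xyz 14.9 -1.6 112.9 F(stand) [-0.6 -0.4 -0. ] toolx deg 124.7 w 0.0
```

View pics/c.png

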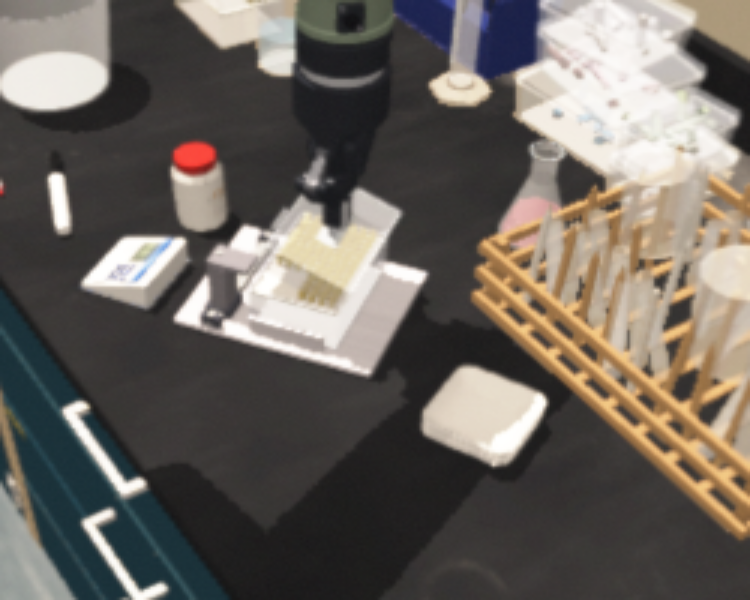

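The lid has swung over and is leaning part-shut ahead of the fingertips at about (330,215). I back off a little, rise, go over it and press down.

Emit:
jog_arm(deltas=[-10,0,0,0,0,0,1,0,0,-30,0,0,0,1,0,0,-25,0,0,0,1,20,0,0,0,0,0,1,19,0,0,0,0,0,1,0,0,15,0,0,0,1,0,0,15,0,0,0,1,0,0,15,0,0,0,1,0,0,12,0,0,0,1,0,0,6,0,0,0,1])

```text
clock: 6.75
ee_pos: [0.5403, 0.1906, 0.104]
ee_rot: [0.465, 0.886, -0.0, -0.001]
contact_force: [-0.9, -0.5, 0.5]
gripper_width: -0.001
grip_force: 0.3
```

```bash
python3 -c "
from h import *;st()"
```

```text
t 6.75 stand xyz -12.8 -1.7 104.0 F(stand) [-0.1 -1.   0.5] toolx deg 124.6 w -0.0
```

Emit:
jog_arm(deltas=[0,0,4,0,0,0,1,0,0,3,0,0,0,1,0,0,2,0,0,0,1,0,0,0,0,0,0,1])

```text
clock: 7.25
ee_pos: [0.5408, 0.1909, 0.0964]
ee_rot: [0.464, 0.886, 0.0, 0.0]
contact_force: [-0.6, 0.6, -0.2]
gripper_width: -0.003
grip_force: 0.0
```

Emit:
jog_arm(deltas=[0,0,2,0,0,0,1,0,0,0,0,0,0,1])

```text
clock: 7.5
ee_pos: [0.5411, 0.191, 0.0953]
ee_rot: [0.464, 0.886, 0.0, 0.0]
contact_force: [-1.9, -0.1, 6.9]
gripper_width: -0.003
grip_force: 3.3
```

Emit:
jog_arm(deltas=[0,0,1.5,0,0,0,1,0,0,0,0,0,0,1,0,0,0,0,0,0,1])

```text
clock: 7.88
ee_pos: [0.5411, 0.1911, 0.0951]
ee_rot: [0.464, 0.886, 0.001, 0.001]
contact_force: [-5.7, 0.1, 15.4]
gripper_width: 0.001
grip_force: 7.9
```

The reading is 15 N at 95.1 mm, so the lid has bottomed. I lift and go to the near side of the catch post.

Emit:
jog_arm(deltas=[0,0,-20,0,0,0,1,0,0,-25,0,0,0,1,19,-27,0,0,0,0,1,19,-27,0,0,0,0,1,19,-28,0,0,0,0,1,0,0,0,0,0,0,1])

```text
clock: 8.62
ee_pos: [0.4384, 0.191, 0.1378]
ee_rot: [0.464, 0.886, -0.001, -0.001]
contact_force: [0.6, -0.1, 0.1]
gripper_width: 0.001
grip_force: 0.0
```

```bash
python3 - <<'E'
from h import *;st()
s=arm.snapshot('top');im=s['color'][90:230,150:330];cv2.imwrite('pics/d.png',cv2.resize(im,(720,560)))
D=s["range_z"];vv,uu=np.mgrid[0:D.shape[0],0:D.shape[1]]
u=cv2.undistortPoints(np.stack([uu,vv],-1).reshape(-1,1,2).astype(float),np.array(s["mtx"]),np.array(s["dist_coeffs"]))[:,0]
T=np.array(s["extrinsics"]);P=(np.c_[u,np.ones(len(u))]*D.reshape(-1,1))@T[:3,:3].T+T[:3,3]
q=np.c_[(P[:,:2]-M)@X,(P[:,:2]-M)@Y,P[:,2]]*1000
for x in range(-60,60,10):
    k=(abs(q[:,0]-x)<5)&(q[:,1]>-20)&(q[:,1]<50);print(x,np.percentile(q[k,2],[10,50,90]).round(1))
k=(q[:,2]>5)&(q[:,2]<15)&(abs(q[:,0])<110)&(abs(q[:,1])<90);print([np.percentile(q[k,i],[1,99]).round() for i in(0,1)])
k=(q[:,2]>75)&(q[:,2]<88)&(q[:,0]<-45)&(q[:,0]>-85)&(abs(q[:,1])<65);print('nose',np.percentile(q[k,1],[2,50,98]).round(),np.percentile(q[k,0],[2,98]).round())
E
```

```text
t 8.62 stand xyz -71.2 -85.3 137.8 F(stand) [0.4 0.4 0.1] toolx deg 124.7 w 0.0Traceback (most recent call last):
  File "<stdin>", line 8, in <module>
    return _quantile_unchecked(
        a, q, axis, out, overwrite_input, method, keepdims, weights)
    return _ureduce(a,
                    func=_quantile_ureduce_func,
    ...<5 lines>...
                    overwrite_input=overwrite_input,
                    method=method)
    r = func(a, **kwargs)
    result = _quantile(arr,
                       quantiles=q,
    ...<2 lines>...
                       out=out,
                       weights=wgt)
    slices_having_nans = np.isnan(arr[-1, ...])
                                  ~~~^^^^^^^^^
IndexError: index -1 is out of bounds for axis 0 with size 0
```

View pics/d.png

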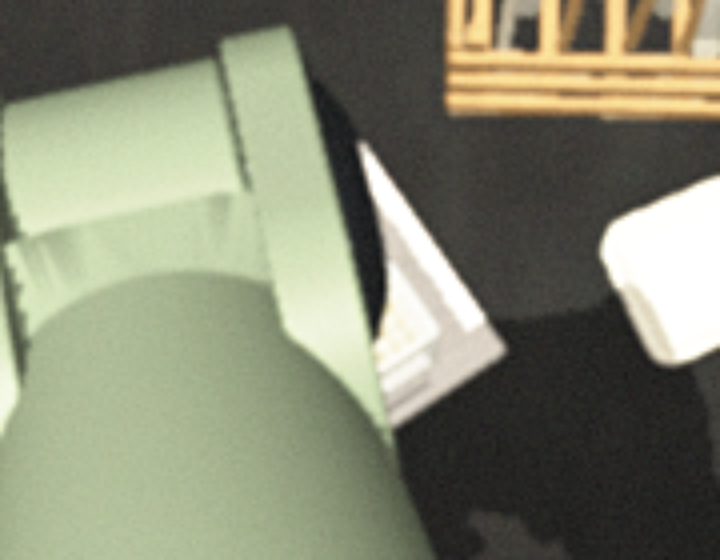

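The arm blocks the top view, so I check the lid in the scene camera.

```bash
cat >> h.py <<'E'
def chk(cam):
    s=arm.snapshot(cam);D=s["range_z"];vv,uu=np.mgrid[0:D.shape[0],0:D.shape[1]]
    u=cv2.undistortPoints(np.stack([uu,vv],-1).reshape(-1,1,2).astype(float),np.array(s["mtx"]),np.array(s["dist_coeffs"]))[:,0]
    T=np.array(s["extrinsics"]);P=(np.c_[u,np.ones(len(u))]*D.reshape(-1,1))@T[:3,:3].T+T[:3,3]
    q=np.c_[(P[:,:2]-M)@X,(P[:,:2]-M)@Y,P[:,2]]*1000
    for x in range(-50,60,10):
        k=(abs(q[:,0]-x)<5)&(abs(q[:,1])<55)&(q[:,2]>5)&(q[:,2]<160)
        print(x,k.sum(),np.percentile(q[k,2],[10,50,90]).round(1) if k.any() else '')
    k=(q[:,2]>5)&(q[:,2]<15)&(abs(q[:,0])<110)&(abs(q[:,1])<90);print('plate',[np.percentile(q[k,i],[1,99]).round() for i in(0,1)])
    k=(q[:,2]>75)&(q[:,2]<86)&(q[:,0]<-50)&(q[:,0]>-85)&(abs(q[:,1])<65)
    if k.any():print('nose y',np.percentile(q[k,1],[2,50,98]).round(),'x',np.percentile(q[k,0],[2,98]).round())
    return s
E
python3 - <<'E'
from h import *
s=chk("scene");cv2.imwrite('pics/e.png',cv2.resize(s['color'][80:300,150:400],(750,600)))
E
```

```text
-50 31 [ 9.5 80.5 82.9]
-40 66 [94.3 96.3 97.3]
-30 104 [94.7 96.2 98.2]
-20 110 [94.1 96.6 98.2]
-10 105 [94.7 96.7 98.3]
0 113 [95.  96.8 98.9]
10 111 [94.4 96.2 98.4]
20 115 [94.4 96.3 98. ]
30 114 [94.2 96.3 98.5]
40 438 [15.2 62.6 96. ]
50 109 [ 9.3 10.8 13.1]
plate [array([-106.,   78.]), array([-78.,  72.])]
nose y [-60. -49. -35.] x [-81. -52.]
```

View pics/e.png

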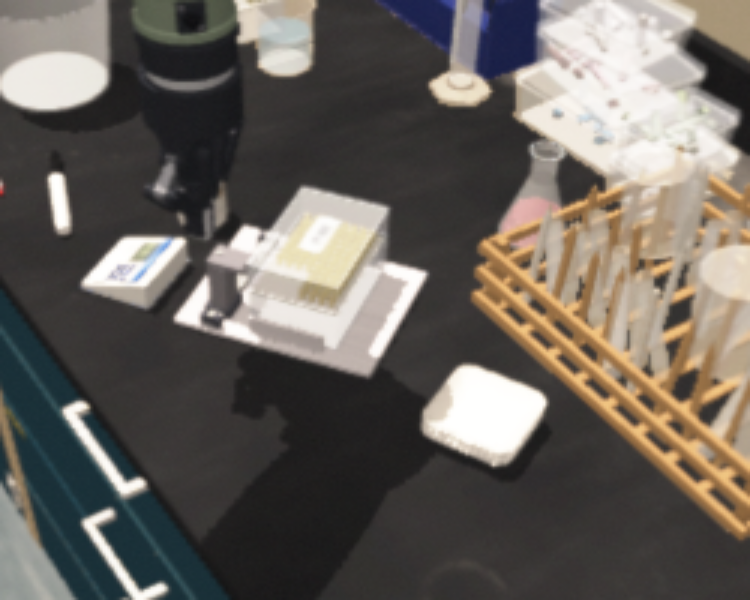

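The lid is flat at about 96 mm over its whole length, so it is shut. The post is at about (222,280) and the fingertips are on its near side. I descend and push along +y.

Emit:
jog_arm(deltas=[0,0,30,0,0,0,1,0,0,30,0,0,0,1,0,0,22,0,0,0,1,0,0,7,0,0,0,1,0,8,0,0,0,0,1,0,8,0,0,0,0,1,0,8,0,0,0,0,1,0,8,0,0,0,0,1,0,8,0,0,0,0,1,0,0,0,0,0,0,1])

```text
clock: 9.98
ee_pos: [0.4747, 0.2145, 0.049]
ee_rot: [0.464, 0.886, 0.001, 0.0]
contact_force: [-0.5, 0.8, -0.2]
gripper_width: -0.001
grip_force: 0.0
```

```bash
python3 -c "
from h import *;st()"
```

```text
t 9.97 stand xyz -69.9 -42.0 49.0 F(stand) [-0.9  0.1 -0.2] toolx deg 124.7 w -0.0
```

Emit:
jog_arm(deltas=[0,4,0,0,0,0,1,0,4,0,0,0,0,1,0,3,0,0,0,0,1,0,0,0,0,0,0,1])

```text
clock: 10.48
ee_pos: [0.4831, 0.2203, 0.0488]
ee_rot: [0.464, 0.886, 0.0, 0.0]
contact_force: [0.1, -0.5, 1.0]
gripper_width: 0.002
grip_force: 0.0
```

Emit:
jog_arm(deltas=[0,2,0,0,0,0,1,0,0,0,0,0,0,1])

```text
clock: 10.72
ee_pos: [0.4846, 0.2213, 0.0488]
ee_rot: [0.464, 0.886, 0.0, 0.0]
contact_force: [0.1, -0.4, 0.5]
gripper_width: 0.004
grip_force: 0.2
```

```bash
python3 -c "
from h import *;st();chk('scene')"
```

```text
t 10.72 stand xyz -69.8 -30.0 48.8 F(stand) [ 0.4 -0.1  0.5] toolx deg 124.7 w 0.0
-50 109 [ 78.5 129.5 152.7]
-40 65 [94.9 96.5 98.3]
-30 110 [94.3 96.2 98.3]
-20 107 [94.4 96.5 98.1]
-10 111 [94.5 96.1 98.5]
0 112 [94.7 96.3 97.8]
10 112 [94.6 96.6 98.2]
20 111 [94.3 96.2 98.5]
30 109 [94.7 96.1 98.3]
40 439 [14.4 61.2 96.1]
50 103 [ 8.6 10.9 13. ]
plate [array([-106.,   78.]), array([-78.,  71.])]
nose y [-45. -14.   9.] x [-73. -50.]
```

Emit:
jog_arm(deltas=[0,2,0,0,0,0,1,0,0,0,0,0,0,1])

```text
clock: 11.02
ee_pos: [0.4858, 0.2222, 0.0487]
ee_rot: [0.464, 0.886, -0.0, -0.0]
contact_force: [-2.4, -1.7, 2.0]
gripper_width: -0.002
grip_force: 1.3
```

Emit:
jog_arm(deltas=[0,1.5,0,0,0,0,1,0,0,0,0,0,0,1])

```text
clock: 11.28
ee_pos: [0.4858, 0.2223, 0.0486]
ee_rot: [0.465, 0.886, -0.002, -0.001]
contact_force: [-4.3, -4.6, 4.0]
gripper_width: -0.0
grip_force: 3.3
```

The post has stopped: the tip no longer advances and the force has risen to about 6 N. I back off, rise and go clear.

Emit:
jog_arm(deltas=[0,-15,0,0,0,0,1,0,-25,0,0,0,0,1,0,-15,-10,0,0,0,1,0,0,-40,0,0,0,1,0,0,-50,0,0,0,1,0,0,-50,0,0,0,1,30,-50,0,0,0,0,1,30,-50,0,0,0,0,1,40,-20,0,0,0,0,1,0,0,0,0,0,0,1])

```text
clock: 12.52
ee_pos: [0.2847, 0.2067, 0.1997]
ee_rot: [0.463, 0.886, 0.001, 0.0]
contact_force: [0.4, 0.3, 0.7]
gripper_width: -0.005
grip_force: 0.0
```

```bash
python3 - <<'E'
from h import *
st();a=chk("scene");b=chk("top")
for n,t in((a,"scene"),(b,"top")):
    for o in("jar","boats","timer"):
        for d in arm.find_in(t,o)[:1]:print(t,o,np.round(d["position"]))
cv2.imwrite('pics/f.png',cv2.hconcat([cv2.resize(a['color'][80:300,150:400],(400,352)),cv2.resize(b['color'][80:256,140:340],(400,352))]))
E
```

```text
t 12.53 stand xyz -171.6 -202.7 199.7 F(stand) [0.  0.5 0.7] toolx deg 124.9 w -0.0
-50 32 [10.4 79.4 83.2]
-40 64 [94.6 96.4 98.1]
-30 114 [94.4 96.4 98.4]
-20 106 [94.2 96.4 98.3]
-10 108 [94.8 96.4 98.6]
0 111 [94.4 96.6 98.3]
10 111 [94.3 96.4 98.2]
20 111 [94.5 96.4 98. ]
30 114 [94.7 96.7 98.2]
40 439 [14.3 62.1 96.6]
50 108 [ 8.8 10.9 12.4]
plate [array([-106.,   78.]), array([-78.,  71.])]
nose y [-17.  -5.  11.] x [-81. -51.]
-50 238 [ 8.9 11.6 82.1]
-40 340 [ 9.8 70.1 96.9]
-30 274 [93.9 96.1 98.3]
-20 272 [94.  96.1 98.2]
-10 273 [94.5 96.1 98.1]
0 266 [94.3 96.2 98.4]
10 273 [94.1 96.  98.4]
20 263 [93.8 96.1 98.3]
30 269 [94.  95.8 97.8]
40 242 [93.9 96.3 98.4]
50 6 [ 9.7 11.3 94.3]
plate [array([-105.,   81.]), array([-75.,  72.])]
nose y [-13.  -1.  12.] x [-78. -51.]
scene jar [150. 215.]
scene boats [232. 312.]
scene timer [177. 198.]
top jar [175. 145.]
top boats [156. 324.]
top timer [222. 167.]
```

View pics/f.png

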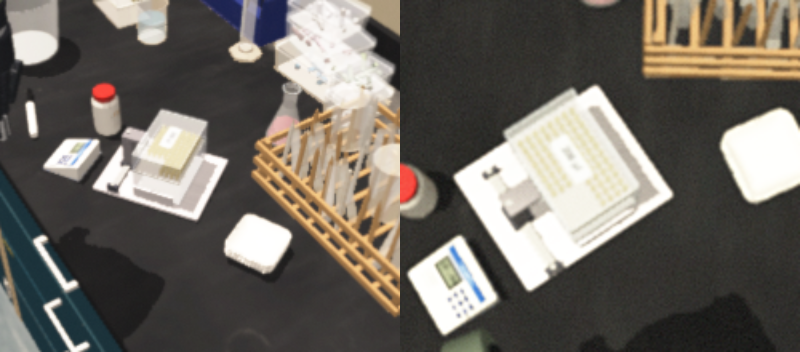

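Both views show the lid flat and shut, and the catch centred over the tab (nose centre y≈-1 mm at about (525,200) in the right half). The stand, jar, boats and timer have not moved, and the hand is clear.

```bash
python3 -c "
from h import *;print(arm.close_job())"
```

```text
the job is handed in; nothing more can be done
None
```

The job is handed in at about 13 s: the lid is fully shut, the catch was then pushed to its stop over the tab, the stand and the things around it did not move, and the hand is clear.

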